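# Reverse the row: dried master forms from drying board to carrying tray

### The arm

A 6-joint arm with a two-finger parallel gripper is mounted at the origin on the work surface. World frame = base frame: x ahead of the robot, y to its left, z up, the work surface at z = 0. Lengths are in m, angles in degrees, forces in N, time in s.
With the tool pointing down it reaches from about 0.35 to 0.875 m from the base axis. Payload 4.2 kg.
Tool frame: the origin (TCP) lies between the finger pads; the fingertips stand 11 mm ahead of it and the grasp point (between the pads) lies 8 mm behind it; z points along the fingers, y is the direction in which the jaws open and shut (so a half turn about z gives the same grasp; the last joint's range is limited). The gripper opens to 87 mm and grips with 3 to 60 N. Pads are 19 mm wide; open, the fingers measure 117 mm over their backs; the gripper's body (75 mm by 190 mm) begins 51 mm behind the grasp point.
Start: joints at [83.342, 22.042, 0.453, 0, -68.411, -14.817], TCP at [0.229, 0.582, 0.234] pointing down, gripper open.
Joint ranges: [-179.83, 179.83], [-69.29, 118.12], [-61.27, 80.66], [-181.25, 117.63], [-171.15, -9.14], [-177.46, 177.46]. Speed limits (degrees/s): [159.86, 159.86, 180, 180, 180, 180].

### API

Orientations are given as a 3x3 rotation matrix whose columns are the frame's x, y, z axes.
In Python, from station import sense, capture, get_calibration, finish_job, search_frame, cut_out gives the robot as it stands.
- The arm moves only by the tool arm_command, never from a script. Its argument "rows" is a list of rows, each an object with "fingers": the opening in per cent of the stroke, from 0 (shut) to 100 (fully open); "travel": the shift along the tool's x, y, z in cm, a list of three; "roll": the turn about the tool's z in degrees. A call has 1 to 10 rows; each row is the pose to reach, as a shift and turn from the pose commanded when the call began, along the tool's axes at that moment; what a row does not reach only later rows make up. A row lasts 1/10 s, in which the tool goes at most 50 mm and 8.59 degrees, less where a joint would pass 70% of its speed; a pose out of reach is approached as far as the arm can. A call with a gripper value outside its range is refused whole. The fingers move at their own pace and stop on an object; the grip force is fixed at half the most. Time passes only in rows, so rows that repeat a pose let the fingers close. It gives the time, the measured TCP pose, the force and the opening at its end, in the units of the state.
- sense(): the state, without advancing time (a new reading comes with each control period).
- capture(name): name is "scene" or "top" or "wrist"; returns (picture, depth): 420x560x3 uint8, red, green, blue; 420x560 float32, m along the optical axis (not along the pixel's ray), 0 where there is no reading.
- get_calibration(name): a dict with "fov_y" (degrees; the focal length in pixels is half the picture's height over the tangent of half this angle, whatever the lens; pixels are square), "cx", "cy" (the principal point, pixels), "distortion" ([k1, k2, p1, p2, k3] as OpenCV has them; the pictures are not rectified), "origin" and "attitude" of the camera in the world; the wrist camera has in their place "mount" (4x4, takes a point from camera to tool coordinates, whose origin is the TCP and whose axes are the flange's). Camera axes: x right, y down, z forward; pixel columns grow to the right and rows downward; lengths in m; the calibration is good to about 2 mm. A picture is of the moment at which its call begins: read the wrist's pose just before it. get_calibration takes no time and is no camera call.
- finish_job(): hands the job in, once; it reports no verdict.
Trained networks look in the newest picture that a camera, given by its name, has taken for a name from the list of things; names that differ only in an ending like _2 or _b are one class to them, and where a whole thing is asked for, a point or a joint stands for the part that bears it (a point fixed in the world has none). Each returns a list of dicts, best first, with "p" (0 to 1); they miss things now and then, are a little off and sometimes report something else, mostly with a low value. They report only what shows in the picture. A call takes as long as a camera call. They do not tell look-alikes from the thing itself.
- search_frame(camera, label): "position" ([x, y, z] in m, in world coordinates, good to about 4 mm: the middle of the surface that is visible of it).
- cut_out(camera, label): "mask" (420x560 bool, what is visible of it).
The state is a dict: "time_s": time; "joints": joint angles; "joint_velocities": joint speeds; "effort": joint torques, N m; "tcp_pos": TCP position; "ee_rot": TCP orientation; "wrist_force": force on the tool from outside, world axes, zero at the start; "moment": the same for the moment, N m; "gripper_width": opening from 0.0 (shut) to 1.0 (fully open).
Only numpy, scipy, OpenCV 4.12 (cv2) and the standard library are available. Lean on these libraries where they do the work, as an engineer would, in place of code of your own. Each camera call takes 0.05 s, during which the arm holds its last target. There are 200 camera calls.

### The job

The four plaster master forms have dried on the brown drying board. Put them in the grey carrying tray, one standing upright in each pocket, with the row's order reversed: the form at the board's left end goes into the tray's right-end pocket, the next one beside it, and so on to the board's right-end form in the tray's left-end pocket. Set each one down without dropping it or letting it topple, and leave the bottle, the clamp and the sanding block alone.

Things in the scene. Friction and masses are not known exactly. Their poses are not given: they have to be found in the camera images.
- board: Fixed dark brown wooden drying board, 100 (x) x 320 (y) x 8 mm, a 14 mm high batten along each long edge. On the robot's left or right. Origin: centre of its underside, on the bench. The row runs along its y; +y is the left end seen from the robot (yaw within 0.35 rad of the robot's frame). Cork pads lie on it, centred at y = -114, -38, 38, 114 mm.
- tray: Fixed grey plastic carrying tray, 76 (x) x 309 (y) x 22 mm, empty at the start. Origin: centre of its underside, on the bench. Its y runs along the row; +y is the left end seen from the robot (yaw within 0.35 rad). Four open pockets centred at y = -113, -37.5, 37.5, 113 mm, x = 0, each 66 (x) by about 71 mm (y) inside, walls 5 mm, pocket floor 5 mm above the origin.
- form_dome: Master form with a rounded dome top: round body 46 mm in diameter, 89 mm high, straight-sided up to 66 mm. White plaster, about 0.2 kg. Origin at the centre of its underside, z up; it starts upright. Which pad each form stands on differs from start to start.
- form_spike: Master form with a pointed cone top: round body 40 mm in diameter, 96 mm high, straight-sided up to 62 mm. White plaster, about 0.2 kg. Origin at the centre of its underside, z up; it starts upright. 
- form_turret: Master form with a thin round stub on top: round body 42 mm in diameter, straight-sided up to 64 mm, the stub 22 mm in diameter up to 86 mm. White plaster, about 0.2 kg. Origin at the centre of its underside, z up; it starts upright. 
- form_block: Square master form: block 38 x 38 mm, 66 mm high, with a raised rib 12 mm wide along its x across the top, up to 76 mm. Its x and y axes are square to its sides; it starts turned up to 0.2 rad from the board. White plaster, about 0.2 kg. Origin at the centre of its underside, z up; it starts upright. 
- pad_dome: Fixed square cork pad, 68 x 68 x 6 mm, origin at the centre of its underside (its top is 6 mm above it). It lies on the drying board; at the start form_dome stands on it, within about 5 mm of its centre.
- pad_spike: Fixed square cork pad, 68 x 68 x 6 mm, origin at the centre of its underside (its top is 6 mm above it). It lies on the drying board; at the start form_spike stands on it, within about 5 mm of its centre.
- pad_turret: Fixed square cork pad, 68 x 68 x 6 mm, origin at the centre of its underside (its top is 6 mm above it). It lies on the drying board; at the start form_turret stands on it, within about 5 mm of its centre.
- pad_block: Fixed square cork pad, 68 x 68 x 6 mm, origin at the centre of its underside (its top is 6 mm above it). It lies on the drying board; at the start form_block stands on it, within about 5 mm of its centre.
- bottle: Bystander: white squeeze bottle with a red band, 64 mm in diameter, 170 mm high, standing; origin at the centre of its underside. Leave it alone.
- clamp: Bystander: spring clamp with orange grips lying on the bench, about 140 x 65 x 18 mm; origin at the pivot, on its underside. Leave it alone.
- sander: Bystander between the board and the tray: dark rubber sanding block 75 x 45 x 32 mm lying on the bench; origin at the centre of its underside. Leave it alone.
There are look-alikes about, which are no part of the job. Leave any pink or purple look-alike of the form_dome alone. What is shaped like the form_block but green is not meant.

How it is judged (in metres and radians):
At the end, for the whole second after the job is handed in: Each form is upright (0.1 rad), released and at rest on the floor (4 mm) of its pocket, within 16 mm of the pocket's centre along each tray axis: the form whose pad is k-th from the left on the board is in the pocket k-th from the right in the tray (((y of pad_dome in the frame of board between -0.124 and -0.104 m and y of form_dome in the frame of tray between 0.097 and 0.129 m) or (y of pad_dome in the frame of board between -0.048 and -0.028 m and y of form_dome in the frame of tray between 0.0215 and 0.0535 m) or (y of pad_dome in the frame of board between 0.028 and 0.048 m and y of form_dome in the frame of tray between -0.0535 and -0.0215 m) or (y of pad_dome in the frame of board between 0.104 and 0.124 m and y of form_dome in the frame of tray between -0.129 and -0.097 m)) and x of form_dome in the frame of tray between -0.016 and 0.016 m and z of form_dome in the frame of tray between 0.001 and 0.009 m and angle between each of form_dome, form_spike, form_turret, form_block's own z axis and vertical below 0.1 rad and linear speed of each of form_dome, form_spike, form_turret, form_block below 0.02 m/s and angular speed of each of form_dome, form_spike, form_turret, form_block below 0.2 rad/s and contact force between each of form_dome, form_spike, form_turret, form_block and the fingers below 0.05 N and ((y of pad_spike in the frame of board between -0.124 and -0.104 m and y of form_spike in the frame of tray between 0.097 and 0.129 m) or (y of pad_spike in the frame of board between -0.048 and -0.028 m and y of form_spike in the frame of tray between 0.0215 and 0.0535 m) or (y of pad_spike in the frame of board between 0.028 and 0.048 m and y of form_spike in the frame of tray between -0.0535 and -0.0215 m) or (y of pad_spike in the frame of board between 0.104 and 0.124 m and y of form_spike in the frame of tray between -0.129 and -0.097 m)) and x of form_spike in the frame of tray between -0.016 and 0.016 m and z of form_spike in the frame of tray between 0.001 and 0.009 m and ((y of pad_turret in the frame of board between -0.124 and -0.104 m and y of form_turret in the frame of tray between 0.097 and 0.129 m) or (y of pad_turret in the frame of board between -0.048 and -0.028 m and y of form_turret in the frame of tray between 0.0215 and 0.0535 m) or (y of pad_turret in the frame of board between 0.028 and 0.048 m and y of form_turret in the frame of tray between -0.0535 and -0.0215 m) or (y of pad_turret in the frame of board between 0.104 and 0.124 m and y of form_turret in the frame of tray between -0.129 and -0.097 m)) and x of form_turret in the frame of tray between -0.016 and 0.016 m and z of form_turret in the frame of tray between 0.001 and 0.009 m and ((y of pad_block in the frame of board between -0.124 and -0.104 m and y of form_block in the frame of tray between 0.097 and 0.129 m) or (y of pad_block in the frame of board between -0.048 and -0.028 m and y of form_block in the frame of tray between 0.0215 and 0.0535 m) or (y of pad_block in the frame of board between 0.028 and 0.048 m and y of form_block in the frame of tray between -0.0535 and -0.0215 m) or (y of pad_block in the frame of board between 0.104 and 0.124 m and y of form_block in the frame of tray between -0.129 and -0.097 m)) and x of form_block in the frame of tray between -0.016 and 0.016 m and z of form_block in the frame of tray between 0.001 and 0.009 m); the robot touches nothing.
It fails at once if the bottle, the clamp or the sanding block is moved by more than 20 mm or knocked over (distance of any of bottle, clamp, sander from where it was at the start of the episode above 0.02 m or angle between bottle's own z axis and vertical above 0.5 rad).
It fails at once if a form topples (tilts by more than 1 rad) (angle between any of form_dome, form_spike, form_turret, form_block's own z axis and vertical above 1 rad).
It fails at once if a form is dropped or thrown (faster than 0.6 m/s with no finger on it, a fall of about 20 mm) ((linear speed of form_dome above 0.6 m/s and contact force between form_dome and the fingers below 0.01 N) or (linear speed of form_spike above 0.6 m/s and contact force between form_spike and the fingers below 0.01 N) or (linear speed of form_turret above 0.6 m/s and contact force between form_turret and the fingers below 0.01 N) or (linear speed of form_block above 0.6 m/s and contact force between form_block and the fingers below 0.01 N)).
It also fails if it takes over 104 s, if anything falls off the work surface, if the arm or the gripper's body presses on something with over 40 N, if the wrist force passes 120 N, or if a joint passes its speed limit or range.

## Working session

There is one attempt and no reset: what is moved stays moved. The work goes in short steps, Python scripts to look and compute and a tool call to move; the robot and the scene stay as the last step left them, time stands still between calls to the robot, and variables do not carry over. Pictures are saved under pics/ and viewed, about 12 in all and at most 16, crops included, and the job is handed in when it is done.

Besides the shell and the picture viewer there is one more tool, called after ">>>" as name(argument=value, ...) on one line, values as JSON. arm_command: Moves the arm, as the interface text tells. Its arguments: {"type":"object","properties":{"rows":{"type":"array","items":{"type":"object","properties":{"fingers":{"type":"number"},"travel":{"type":"array","items":{"type":"number"}},"roll":{"type":"number"}}}}},"required":["rows"]}

```bash
mkdir -p pics
cat > h.py <<'E'
import numpy as np,cv2
from station import *
def cam(n,s=None):
    c=get_calibration(n);f=210/np.tan(np.radians(c["fov_y"])/2)
    K=np.array([[f,0,c["cx"]],[0,f,c["cy"]],[0,0,1]]);d=np.array(c["distortion"],float)
    if "mount" in c:
        s=s or sense();T=np.eye(4);T[:3,:3]=s["ee_rot"];T[:3,3]=s["tcp_pos"];M=T@np.array(c["mount"])
        R,o=M[:3,:3],M[:3,3]
    else: R,o=np.array(c["attitude"]),np.array(c["origin"])
    return K,d,R,o
def world(n,depth,s=None):
    K,d,R,o=cam(n,s);v,u=np.mgrid[:420,:560]
    p=cv2.undistortPoints(np.stack([u,v],-1).reshape(-1,1,2).astype(np.float64),K,d).reshape(420,560,2)
    P=np.concatenate([p,np.ones((420,560,1))],-1)*depth[...,None]
    return P@R.T+o
def proj(n,X,s=None):
    K,d,R,o=cam(n,s);return cv2.projectPoints((np.atleast_2d(X)-o)@R,np.zeros(3),np.zeros(3),K,d)[0][:,0]
def save(n,im):cv2.imwrite("pics/%s.png"%n,im[...,::-1])
E
python3 - <<'E'
from h import *
s=sense();print(s["time_s"],np.round(s["ee_rot"],3).tolist(),s["gripper_width"])
for n in("scene","top"):
    im,d=capture(n);save(n,im);np.savez(n,im=im,d=d);c=get_calibration(n);print(n,c["origin"])
    for l in["board","tray","form_dome","form_spike","form_turret","form_block","bottle","clamp","sander"]:
        print(l,[(np.round(r["position"],3).tolist(),round(r["p"],2),proj(n,r["position"])[0].astype(int).tolist()) for r in search_frame(n,l)])
E
```

```text
0.0 [[0.931, -0.366, -0.001], [-0.366, -0.931, -0.002], [0.0, 0.002, -1.0]] 0.9987766933935168
scene [ 1.48171305 -0.47307668  0.85642653]
board [([0.525, -0.244, 0.011], 0.76, [208, 218]), ([0.476, 0.196, 0.013], 0.35, [343, 169])]
tray [([0.478, 0.192, 0.012], 0.78, [342, 170])]
form_dome [([0.555, -0.459, 0.058], 0.91, [125, 235]), ([0.497, -0.352, 0.069], 0.73, [162, 206])]
form_spike [([0.499, -0.278, 0.065], 0.85, [191, 200])]
form_turret [([0.5, -0.202, 0.067], 0.59, [219, 192])]
form_block [([0.611, -0.121, 0.049], 0.62, [263, 214])]
bottle [([0.756, -0.12, 0.092], 0.95, [288, 238])]
clamp [([0.758, 0.118, 0.012], 0.63, [372, 235])]
sander [([0.456, -0.007, 0.032], 0.8, [279, 176])]
top [ 0.37816043 -0.05671544  1.03481229]
board [([0.486, -0.241, 0.011], 0.94, [355, 251])]
tray [([0.476, 0.207, 0.003], 0.78, [176, 258])]
form_dome [([0.59, -0.346, 0.075], 0.85, [401, 204]), ([0.476, -0.342, 0.095], 0.69, [405, 251]), ([0.534, -0.448, 0.071], 0.61, [444, 227])]
form_spike [([0.483, -0.268, 0.086], 0.79, [372, 249])]
form_turret [([0.482, -0.237, 0.01], 0.71, [353, 253]), ([0.482, -0.198, 0.074], 0.55, [341, 250]), ([0.479, 0.208, 0.006], 0.4, [175, 257])]
form_block [([0.488, -0.126, 0.081], 0.86, [310, 248])]
bottle [([0.721, -0.106, 0.112], 0.83, [300, 148])]
clamp [([0.75, 0.115, 0.015], 0.98, [214, 152])]
sander [([0.436, -0.005, 0.029], 0.86, [260, 272])]
```

View pics/top.png

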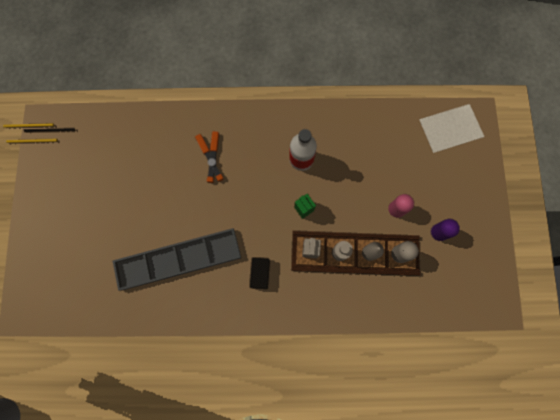

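View pics/scene.png

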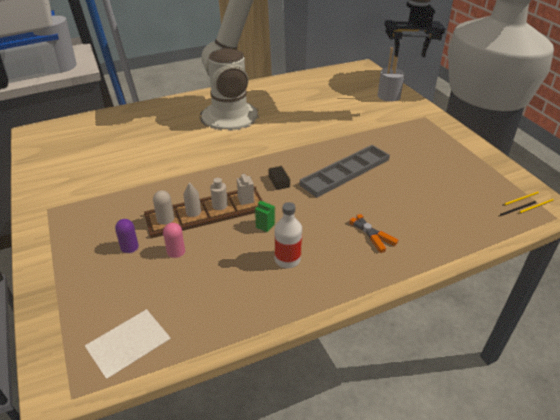

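The top view shows the real row, left to right: block (312,250), turret (343,250), spike (373,250), dome (405,252). The look-alikes are the green block at (305,206), the pink dome at (401,204) and the purple dome at (444,229). Next I'll fit the tray, board and forms from depth.

Run:
```python
from h import *
im,d0=capture("top")
W=world("top",d0)
bench=W[300:330,300:420];print("bench z",np.median(bench[...,2]))
save("crop",cv2.resize(im[195:285,100:430],None,fx=2.4,fy=2.4,interpolation=cv2.INTER_CUBIC))
for l in("tray","board"):
    m=cut_out("top",l)
    print(l,len(m),m[0]["p"],m[0]["mask"].sum())
    p=W[m[0]["mask"]];z=p[:,2];print(np.percentile(z,[1,10,50,90,99]).round(4))
    q=p[(z>.004)&(z<.035)][:,:2].astype(np.float32)
    print(cv2.minAreaRect(q*1000))
for l,c,h in(("block",(312,250),.055),("turret",(343,250),.05),("spike",(373,250),.05),("dome",(405,252),.05)):
    y,x=np.mgrid[:420,:560];w=W[(abs(x-c[0])<16)&(abs(y-c[1])<20)];w=w[(w[:,2]>.04)&(w[:,2]<.13)]
    print(l,len(w),w[:,2].max().round(3))
    for a,b in((.04,.06),(.06,.075),(.075,.085),(.085,.095),(.095,.115)):
        k=w[(w[:,2]>a)&(w[:,2]<=b)]
        if len(k)>3:print(a,len(k),k.mean(0).round(4),k.min(0).round(3),k.max(0).round(3))
```

```text
bench z 0.0007030749483911691
tray 1 0.65 3889
[0.0009 0.0032 0.0061 0.0217 0.0252]
((474.3755798339844, 204.02699279785156), (78.21269989013672, 308.8192443847656), 14.802596092224121)
board 2 0.94 2085
[0.0037 0.0064 0.011  0.0154 0.0182]
((484.72802734375, -242.043212890625), (321.5952453613281, 100.70165252685547), 86.78408813476562)
block 304 0.094
0.04 19 [ 0.4813 -0.12    0.0514] [ 0.473 -0.139  0.041] [ 0.511 -0.107  0.058]
0.06 12 [ 0.481  -0.1196  0.0676] [ 0.472 -0.141  0.06 ] [ 0.499 -0.108  0.074]
0.075 184 [ 0.4923 -0.1268  0.08  ] [ 0.473 -0.148  0.075] [ 0.513 -0.107  0.085]
0.085 89 [ 0.4927 -0.1269  0.0902] [ 0.474 -0.133  0.086] [ 0.512 -0.12   0.094]
turret 293 0.104
0.04 25 [ 0.4757 -0.188   0.0506] [ 0.465 -0.206  0.04 ] [ 0.496 -0.18   0.06 ]
0.06 22 [ 0.4771 -0.1882  0.0704] [ 0.465 -0.215  0.06 ] [ 0.496 -0.18   0.075]
0.075 169 [ 0.485  -0.1999  0.0785] [ 0.465 -0.222  0.075] [ 0.505 -0.182  0.084]
0.085 5 [ 0.4814 -0.1934  0.0919] [ 0.475 -0.198  0.09 ] [ 0.491 -0.191  0.095]
0.095 72 [ 0.4852 -0.2006  0.1   ] [ 0.475 -0.211  0.095] [ 0.495 -0.191  0.104]
spike 281 0.113
0.04 31 [ 0.4771 -0.2614  0.0497] [ 0.464 -0.28   0.04 ] [ 0.499 -0.256  0.059]
0.06 29 [ 0.4779 -0.2639  0.0696] [ 0.464 -0.289  0.061] [ 0.5   -0.255  0.075]
0.075 83 [ 0.4816 -0.2709  0.0804] [ 0.466 -0.294  0.075] [ 0.502 -0.256  0.085]
0.085 74 [ 0.4826 -0.2724  0.0896] [ 0.468 -0.29   0.085] [ 0.498 -0.259  0.095]
0.095 64 [ 0.4831 -0.2743  0.1018] [ 0.474 -0.285  0.095] [ 0.495 -0.266  0.113]
dome 405 0.105
0.04 46 [ 0.4752 -0.3357  0.0497] [ 0.458 -0.358  0.04 ] [ 0.501 -0.329  0.06 ]
0.06 33 [ 0.4737 -0.3337  0.0667] [ 0.459 -0.345  0.06 ] [ 0.496 -0.329  0.075]
0.075 42 [ 0.4747 -0.3381  0.0807] [ 0.458 -0.374  0.075] [ 0.502 -0.329  0.085]
0.085 118 [ 0.479  -0.3467  0.091 ] [ 0.459 -0.373  0.085] [ 0.501 -0.331  0.095]
0.095 166 [ 0.4796 -0.351   0.0993] [ 0.461 -0.368  0.095] [ 0.498 -0.334  0.105]
```

View pics/crop.png

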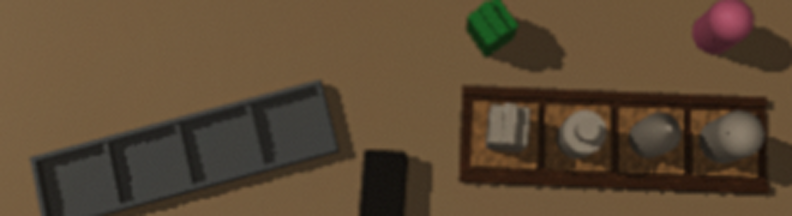

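```bash
cat >> h.py <<'E'
def go(x,y,z,head):
    s=sense();R=np.array(s["ee_rot"]);t=R.T@(np.array([x,y,z])-s["tcp_pos"])*100
    h=np.degrees(np.arctan2(R[1,1],R[0,1]));print("t",s["time_s"],"travel cm",t.round(2),"roll",round(-((head-h+180)%360-180),1),"fingers",round(s["gripper_width"],3),"q",np.round(s["joints"],1))
E
python3 -c "
from h import *
go(.4925,-.127,.234,178)"
```

```text
t 1.15 travel cm [ 5.049e+01  5.629e+01 -5.000e-02] roll 70.5 fingers 1.002 q [ 83.3  22.    0.5  -0.  -68.4 -14.8]
```

>>> arm_command(rows=[{"fingers": 100,"travel": [25,28,0],"roll": 35},{"fingers": 100,"travel": [25,28,0],"roll": 35},{"fingers": 100,"travel": [25,28,0],"roll": 35},{"fingers": 100,"travel": [25,28,0],"roll": 35},{"fingers": 100,"travel": [25,28,0],"roll": 35},{"fingers": 100,"travel": [25,28,0],"roll": 35},{"fingers": 100,"travel": [25,28,0],"roll": 35},{"fingers": 100,"travel": [25,28,0],"roll": 35},{"fingers": 100,"travel": [25,28,0],"roll": 35},{"fingers": 100,"travel": [25,28,0],"roll": 35}])

```text
time_s: 2.15
tcp_pos: [0.3592, 0.2294, 0.2339]
ee_rot: [[0.551, -0.834, 0.001], [-0.834, -0.551, 0.001], [-0.0, -0.001, -1.0]]
wrist_force: [0.2, 1.4, 0.4]
gripper_width: 1.002
```

```bash
python3 -c "
from h import *
go(.4925,-.127,.234,178)"
```

```text
t 2.15 travel cm [ 3.708e+01  8.520e+00 -3.000e-02] roll 35.5 fingers 1.002 q [ 54.6   2.1 -25.5   0.  -62.3 -21.1]
```

>>> arm_command(rows=[{"fingers": 100,"travel": [37.1,8.5,0],"roll": 35.5},{"fingers": 100,"travel": [37.1,8.5,0],"roll": 35.5},{"fingers": 100,"travel": [37.1,8.5,0],"roll": 35.5},{"fingers": 100,"travel": [37.1,8.5,0],"roll": 35.5},{"fingers": 100,"travel": [37.1,8.5,0],"roll": 35.5},{"fingers": 100,"travel": [37.1,8.5,0],"roll": 35.5},{"fingers": 100,"travel": [37.1,8.5,0],"roll": 35.5},{"fingers": 100,"travel": [37.1,8.5,0],"roll": 35.5},{"fingers": 100,"travel": [37.1,8.5,0],"roll": 35.5},{"fingers": 100,"travel": [37.1,8.5,0],"roll": 35.5}])

```text
time_s: 3.15
tcp_pos: [0.4934, -0.1263, 0.2329]
ee_rot: [[-0.035, -0.999, -0.001], [-0.999, 0.035, 0.0], [-0.0, 0.001, -1.0]]
wrist_force: [0.1, -0.1, 0.1]
gripper_width: 1.002
```

Run:
```python
from h import *
go(.4925,-.127,.234,178)
s=sense();im,d=capture("wrist");save("w1",im);W=world("wrist",d,s);np.savez("w1",im=im,W=W)
for l in("form_block","form_turret","form_spike","form_dome"):
    r=search_frame("wrist",l);print(l,[(np.round(q["position"],4).tolist(),round(q["p"],2)) for q in r[:2]])
w=W.reshape(-1,3)
for a,b,n in((.086,.095,"rib"),(.077,.084,"blocktop")):
    k=w[(w[:,2]>a)&(w[:,2]<b)&(abs(w[:,0]-.4925)<.03)&(abs(w[:,1]+.127)<.03)]
    print(n,len(k),np.median(k,0).round(4),cv2.minAreaRect((k[:,:2]*1000).astype(np.float32)) if len(k)>5 else "")
```

```text
t 3.15 travel cm [ 0.08  0.09 -0.11] roll 0.0 fingers 1.002 q [  3.9  10.8 -15.5  -0.  -63.7  -5.9]
form_block [([0.4932, -0.1347, 0.0825], 0.93), ([0.598, -0.1199, 0.0651], 0.8)]
form_turret [([0.4866, -0.1973, 0.078], 0.91)]
form_spike [([0.4844, -0.2644, 0.0858], 0.59)]
form_dome []
rib 532 [ 0.4934 -0.1277  0.0899] ((493.0863342285156, -127.30404663085938), (12.225221633911133, 37.94707107543945), 83.44623565673828)
blocktop 975 [ 0.493  -0.1346  0.0799] ((493.032470703125, -127.2893295288086), (37.97821044921875, 37.957950592041016), 83.75401306152344)
```

View pics/w1.png

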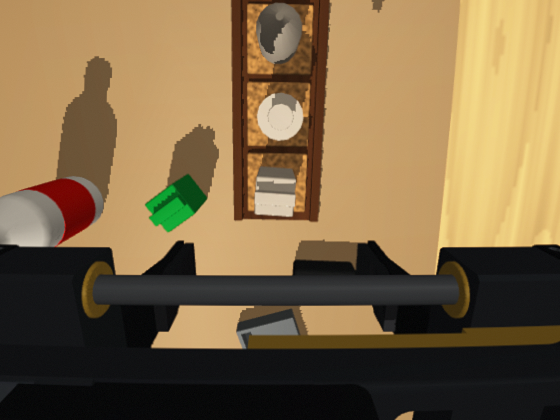

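```bash
python3 -c "
from h import *
go(.4931,-.1273,.046,173.5)"
```

```text
t 3.4 travel cm [ 1.900e-01 -1.000e-02  1.878e+01] roll 4.7 fingers 0.999 q [  4.   10.7 -15.6  -0.  -63.7  -5.9]
```

>>> arm_command(rows=[{"fingers": 100,"travel": [0.15,0,4],"roll": 4.5},{"fingers": 100,"travel": [0.15,0,8],"roll": 4.5},{"fingers": 100,"travel": [0.15,0,12],"roll": 4.5},{"fingers": 100,"travel": [0.15,0,16],"roll": 4.5},{"fingers": 100,"travel": [0.15,0,18.8],"roll": 4.5},{"fingers": 100,"travel": [0.15,0,18.8],"roll": 4.5},{"fingers": 0,"travel": [0.15,0,18.8],"roll": 4.5},{"fingers": 0,"travel": [0.15,0,18.8],"roll": 4.5},{"fingers": 0,"travel": [0.15,0,18.8],"roll": 4.5},{"fingers": 0,"travel": [0.15,0,18.8],"roll": 4.5}])

```text
time_s: 4.4
tcp_pos: [0.4938, -0.1281, 0.047]
ee_rot: [[-0.113, -0.994, 0.003], [-0.994, 0.113, 0.0], [-0.0, -0.003, -1.0]]
wrist_force: [0.1, -0.4, -0.9]
gripper_width: 0.722
```

>>> arm_command(rows=[{"fingers": 0,"travel": [0,0,0],"roll": 0},{"fingers": 0,"travel": [0,0,0],"roll": 0},{"fingers": 0,"travel": [0,0,0],"roll": 0}])

```text
time_s: 4.7
tcp_pos: [0.4931, -0.1282, 0.0458]
ee_rot: [[-0.113, -0.994, 0.001], [-0.994, 0.113, -0.0], [-0.0, -0.001, -1.0]]
wrist_force: [0.2, -0.3, 0.8]
gripper_width: 0.449
```

>>> arm_command(rows=[{"fingers": 0,"travel": [0,0,0],"roll": 0},{"fingers": 0,"travel": [0,0,0],"roll": 0},{"fingers": 0,"travel": [0,0,0],"roll": 0},{"fingers": 0,"travel": [0,0,-2],"roll": 0},{"fingers": 0,"travel": [0,0,-5],"roll": 0},{"fingers": 0,"travel": [0,0,-8],"roll": 0},{"fingers": 0,"travel": [0,0,-11],"roll": 0},{"fingers": 0,"travel": [0,0,-13],"roll": 0},{"fingers": 0,"travel": [0,0,-13],"roll": 0}])

```text
time_s: 5.6
tcp_pos: [0.4942, -0.1282, 0.1777]
ee_rot: [[-0.113, -0.994, 0.005], [-0.994, 0.113, 0.0], [-0.001, -0.005, -1.0]]
wrist_force: [0.3, 1.0, -2.0]
gripper_width: 0.432
```

```bash
python3 -c "
from h import *
print(sense()['wrist_force'])
go(.5033,.0947,.176,190)"
```

```text
[ 0.26606128  0.95959267 -1.97861039]
t 5.6 travel cm [-22.25   1.6    0.18] roll -16.5 fingers 0.432 q [  3.7  13.7 -20.4   0.  -55.6 -10.2]
```

>>> arm_command(rows=[{"fingers": 0,"travel": [-2,0.1,0],"roll": -2},{"fingers": 0,"travel": [-5,0.4,0],"roll": -6},{"fingers": 0,"travel": [-8,0.6,0],"roll": -9},{"fingers": 0,"travel": [-11.5,0.8,0],"roll": -12},{"fingers": 0,"travel": [-15,1,0],"roll": -15},{"fingers": 0,"travel": [-18,1.3,0],"roll": -18},{"fingers": 0,"travel": [-20.5,1.5,0],"roll": -20},{"fingers": 0,"travel": [-22,1.6,0],"roll": -21},{"fingers": 0,"travel": [-22.3,1.6,0.2],"roll": -21},{"fingers": 0,"travel": [-22.3,1.6,0.2],"roll": -21}])

```text
time_s: 6.6
tcp_pos: [0.5013, 0.0949, 0.1722]
ee_rot: [[0.251, -0.968, -0.003], [-0.968, -0.251, -0.001], [0.0, 0.003, -1.0]]
wrist_force: [-0.1, -0.2, -2.8]
gripper_width: 0.435
```

Run:
```python
from h import *
go(.5033,.0947,.037,194.8)
s=sense();im,d=capture("top");W=world("top",d)
y,x=np.mgrid[:420,:560];save("t2",cv2.resize(im[200:300,100:260],None,fx=4,fy=4))
im,d=capture("wrist");W=world("wrist",d,s);save("w2",im)
w=W.reshape(-1,3);k=w[(abs(w[:,0]-.503)<.035)&(abs(w[:,1]-.095)<.035)&(w[:,2]>.1)&(w[:,2]<.23)]
print(len(k));h=np.histogram(k[:,2],bins=np.arange(.1,.23,.005));print(h[0])
```

```text
t 6.6 travel cm [ 0.06 -0.23 13.51] roll -0.3 fingers 0.435 q [ 29.   14.2 -20.5  -0.  -55.4 -14.4]
10058
[   0    0    0    0    0    0    0    0   72  174  183  203  293  343
  386  421  458  529  609  663  597 1052  686 2957  193]
```

View pics/t2.png

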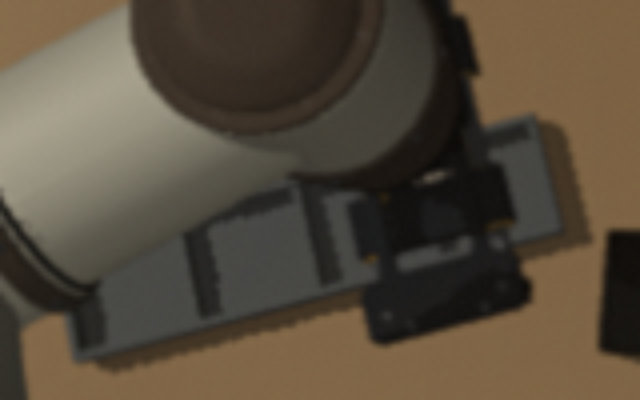

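View pics/w2.png

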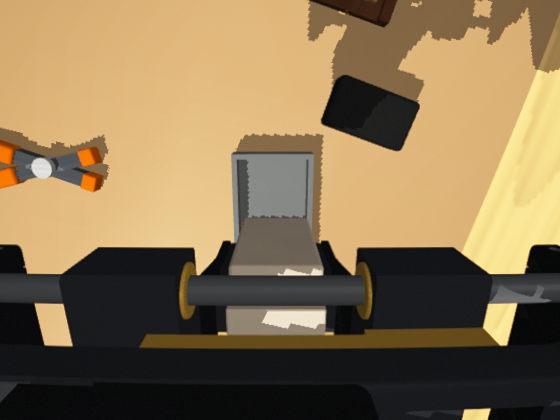

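Run:
```python
from h import *
s=sense();im,d=capture("wrist");W=world("wrist",d,s)
a=np.radians(14.8);c=np.array([.4744,.2040])
w=W.reshape(-1,3);l=(w[:,:2]-c)@np.array([[np.cos(a),-np.sin(a)],[np.sin(a),np.cos(a)]])
k=(w[:,2]>.018)&(w[:,2]<.027)&(abs(l[:,0])<.05)&(l[:,1]<-.1)&(l[:,1]>-.17)
q=l[k];e=q[abs(q[:,0])<.025]
print(k.sum(),"end y",np.percentile(e[:,1],[2,50,98]).round(4),"x-",np.percentile(q[q[:,0]<-.03,0],[2,50,98]).round(4),"x+",np.percentile(q[q[:,0]>.03,0],[2,50,98]).round(4))
go(.5033,.0947,.037,194.8)
```

```text
1037 end y [-0.1539 -0.1521 -0.1499] x- [-0.038  -0.0353 -0.0311] x+ [0.0313 0.0351 0.0378]
t 6.75 travel cm [-0.02 -0.17 13.61] roll -0.4 fingers 0.433 q [ 28.9  14.2 -20.5  -0.  -55.4 -14.4]
```

Tray fit is confirmed to within a millimetre. I'll lower the block now.

>>> arm_command(rows=[{"fingers": 0,"travel": [0,-0.1,3],"roll": 0},{"fingers": 0,"travel": [0,-0.2,6.5],"roll": 0},{"fingers": 0,"travel": [0,-0.2,9.5],"roll": 0},{"fingers": 0,"travel": [0,-0.2,11.5],"roll": 0},{"fingers": 0,"travel": [0,-0.2,12.5],"roll": 0},{"fingers": 0,"travel": [0,-0.2,13],"roll": 0},{"fingers": 0,"travel": [0,-0.2,13.2],"roll": 0},{"fingers": 0,"travel": [0,-0.2,13.3],"roll": 0},{"fingers": 0,"travel": [0,-0.2,13.3],"roll": 0}])

```text
time_s: 7.65
tcp_pos: [0.5047, 0.0959, 0.0414]
ee_rot: [[0.251, -0.968, 0.002], [-0.968, -0.251, 0.001], [-0.0, -0.002, -1.0]]
wrist_force: [0.0, -0.0, -2.6]
gripper_width: 0.432
```

```bash
python3 -c "
from h import *
go(.5033,.0947,.037,194.8);print(sense()['wrist_force'])"
```

```text
t 7.65 travel cm [0.08 0.17 0.44] roll -0.3 fingers 0.432 q [ 28.9  24.6 -28.6   0.  -36.7 -14.4]
[ 0.02620473 -0.01536291 -2.57235705]
```

>>> arm_command(rows=[{"fingers": 0,"travel": [0,0,0.1],"roll": 0},{"fingers": 0,"travel": [0,0,0.2],"roll": 0},{"fingers": 0,"travel": [0,0,0.3],"roll": 0},{"fingers": 0,"travel": [0,0,0.3],"roll": 0}])

```text
time_s: 8.05
tcp_pos: [0.504, 0.0957, 0.0375]
ee_rot: [[0.251, -0.968, -0.0], [-0.968, -0.251, -0.0], [0.0, 0.0, -1.0]]
wrist_force: [0.3, -0.1, -2.5]
gripper_width: 0.433
```

>>> arm_command(rows=[{"fingers": 0,"travel": [0,0,0.1],"roll": 0},{"fingers": 0,"travel": [0,0,0.1],"roll": 0},{"fingers": 0,"travel": [0,0,0.2],"roll": 0},{"fingers": 0,"travel": [0,0,0.2],"roll": 0}])

```text
time_s: 8.45
tcp_pos: [0.5043, 0.0957, 0.0367]
ee_rot: [[0.251, -0.968, 0.0], [-0.968, -0.251, -0.0], [0.0, -0.0, -1.0]]
wrist_force: [-2.3, 0.1, 7.2]
gripper_width: 0.431
```

Contact: force +7 N. I'll release slowly and then rise.

>>> arm_command(rows=[{"fingers": 50,"travel": [0,0,0],"roll": 0},{"fingers": 60,"travel": [0,0,0],"roll": 0},{"fingers": 80,"travel": [0,0,0],"roll": 0},{"fingers": 100,"travel": [0,0,0],"roll": 0},{"fingers": 100,"travel": [0,0,0],"roll": 0},{"fingers": 100,"travel": [0,0,-2],"roll": 0},{"fingers": 100,"travel": [0,0,-6],"roll": 0},{"fingers": 100,"travel": [0,0,-10],"roll": 0},{"fingers": 100,"travel": [0,0,-14],"roll": 0},{"fingers": 100,"travel": [0,0,-16],"roll": 0}])

```text
time_s: 9.45
tcp_pos: [0.5055, 0.0962, 0.1995]
ee_rot: [[0.251, -0.968, 0.006], [-0.968, -0.251, 0.002], [-0.001, -0.006, -1.0]]
wrist_force: [0.4, 0.6, 0.3]
gripper_width: 0.998
```

```bash
python3 -c "
from h import *
go(.485,-.201,.2,176.8)
im,d=capture('wrist');save('w3',im)"
```

```text
t 9.45 travel cm [28.25  9.46 -0.13] roll 17.8 fingers 0.998 q [ 28.9  12.8 -18.1   0.1 -58.7 -14.4]
```

View pics/w3.png

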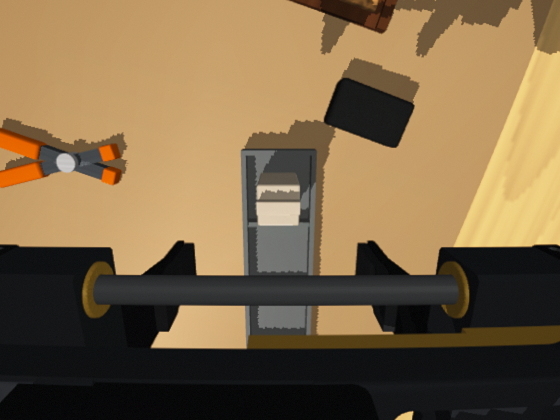

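The block stands upright in the right-end pocket at about (278,205). Next, the turret.

>>> arm_command(rows=[{"fingers": 100,"travel": [4,1.3,0],"roll": 3},{"fingers": 100,"travel": [8,2.7,0],"roll": 6},{"fingers": 100,"travel": [12,4,0],"roll": 9},{"fingers": 100,"travel": [16,5.3,0],"roll": 12},{"fingers": 100,"travel": [20,6.7,0],"roll": 15},{"fingers": 100,"travel": [24,8,0],"roll": 17},{"fingers": 100,"travel": [27,9,0],"roll": 18},{"fingers": 100,"travel": [28.2,9.5,0],"roll": 18},{"fingers": 100,"travel": [28.2,9.5,0],"roll": 18},{"fingers": 100,"travel": [28.2,9.5,0],"roll": 18}])

```text
time_s: 10.5
tcp_pos: [0.4827, -0.2007, 0.1952]
ee_rot: [[-0.061, -0.998, -0.001], [-0.998, 0.061, 0.0], [-0.0, 0.001, -1.0]]
wrist_force: [-0.6, 0.4, 0.3]
gripper_width: 1.003
```

```bash
cat >> h.py <<'E'
def rnd(x,y,z0,z1,r=.032):
    s=sense();im,d=capture("wrist");w=world("wrist",d,s).reshape(-1,3)
    k=w[(w[:,2]>z0)&(w[:,2]<z1)&(np.hypot(w[:,0]-x,w[:,1]-y)<r)]
    (c,rad)=cv2.minEnclosingCircle((k[:,:2]*1000).astype(np.float32));print(len(k),np.round(c,1),round(rad,1),k[:,2].max());return im
E
python3 - <<'E'
from h import *
rnd(.485,-.201,.095,.104)
rnd(.485,-.201,.07,.082)
rnd(.4835,-.275,.1,.114)
rnd(.4835,-.275,.065,.08)
rnd(.480,-.352,.07,.108)
go(.485,-.201,.050,176.8)
E
```

```text
593 [ 486. -201.] 11.1 0.10193712177305736
1185 [ 485.5 -200.7] 21.2 0.08114955883560943
392 [ 484.5 -274.3] 8.4 0.11173260551011105
319 [ 484.4 -274.5] 20.0 0.07997760507524865
2392 [ 481.  -348.9] 22.6 0.10440750329495369
t 10.75 travel cm [ 0.07 -0.19 14.57] roll -0.2 fingers 1.002 q [ -4.7  14.  -17.1  -0.  -58.9   1.3]
```

>>> arm_command(rows=[{"fingers": 100,"travel": [0.05,-0.25,4],"roll": 0},{"fingers": 100,"travel": [0.05,-0.25,8],"roll": 0},{"fingers": 100,"travel": [0.05,-0.25,12],"roll": 0},{"fingers": 100,"travel": [0.05,-0.25,14.3],"roll": 0},{"fingers": 100,"travel": [0.05,-0.25,14.6],"roll": 0},{"fingers": 0,"travel": [0.05,-0.25,14.6],"roll": 0},{"fingers": 0,"travel": [0.05,-0.25,14.6],"roll": 0},{"fingers": 0,"travel": [0.05,-0.25,14.6],"roll": 0},{"fingers": 0,"travel": [0.05,-0.25,14.6],"roll": 0},{"fingers": 0,"travel": [0.05,-0.25,14.6],"roll": 0}])

```text
time_s: 11.75
tcp_pos: [0.4857, -0.2019, 0.0504]
ee_rot: [[-0.061, -0.998, 0.002], [-0.998, 0.061, -0.0], [0.0, -0.002, -1.0]]
wrist_force: [0.1, -0.4, -0.2]
gripper_width: 0.627
```

>>> arm_command(rows=[{"fingers": 0,"travel": [0,0,0],"roll": 0},{"fingers": 0,"travel": [0,0,0],"roll": 0},{"fingers": 0,"travel": [0,0,0],"roll": 0},{"fingers": 0,"travel": [0,0,0],"roll": 0}])

```text
time_s: 12.15
tcp_pos: [0.486, -0.2019, 0.0499]
ee_rot: [[-0.06, -0.998, 0.001], [-0.998, 0.06, -0.0], [0.0, -0.001, -1.0]]
wrist_force: [0.7, 0.1, 2.6]
gripper_width: 0.475
```

>>> arm_command(rows=[{"fingers": 0,"travel": [0,0,0],"roll": 0},{"fingers": 0,"travel": [0,0,-1],"roll": 0},{"fingers": 0,"travel": [0,0,-4],"roll": 0},{"fingers": 0,"travel": [0,0,-7],"roll": 0},{"fingers": 0,"travel": [0,0,-10],"roll": 0},{"fingers": 0,"travel": [0,0,-12.5],"roll": 0},{"fingers": 0,"travel": [0,0,-13],"roll": 0},{"fingers": 0,"travel": [0,0,-13],"roll": 0}])

```text
time_s: 12.95
tcp_pos: [0.4847, -0.2015, 0.1795]
ee_rot: [[-0.061, -0.998, 0.0], [-0.998, 0.061, 0.001], [-0.001, 0.0, -1.0]]
wrist_force: [0.1, 0.7, -2.9]
gripper_width: 0.476
```

```bash
python3 -c "
from h import *
print(sense()['wrist_force'])
go(.484,.1677,.18,194.8)"
```

```text
[ 0.13968248  0.73722227 -2.91817808]
t 12.95 travel cm [-3.685e+01  2.330e+00 -2.000e-02] roll -18.3 fingers 0.476 q [ -4.9  15.1 -18.1  -0.1 -56.8   1.4]
```

>>> arm_command(rows=[{"fingers": 0,"travel": [-2.5,0.1,0],"roll": -1},{"fingers": 0,"travel": [-6.5,0.4,0],"roll": -3},{"fingers": 0,"travel": [-11,0.7,0],"roll": -6},{"fingers": 0,"travel": [-15.5,1,0],"roll": -9},{"fingers": 0,"travel": [-20,1.3,0],"roll": -12},{"fingers": 0,"travel": [-24.5,1.6,0],"roll": -14},{"fingers": 0,"travel": [-29,1.9,0],"roll": -16},{"fingers": 0,"travel": [-33,2.1,0],"roll": -17},{"fingers": 0,"travel": [-36,2.3,0],"roll": -18},{"fingers": 0,"travel": [-36.8,2.3,0],"roll": -18.3}])

```text
time_s: 13.95
tcp_pos: [0.4834, 0.169, 0.1772]
ee_rot: [[0.259, -0.966, -0.004], [-0.966, -0.259, -0.002], [0.001, 0.004, -1.0]]
wrist_force: [-0.0, -0.4, -2.9]
gripper_width: 0.479
```

>>> arm_command(rows=[{"fingers": 0,"travel": [0,0,0],"roll": 0},{"fingers": 0,"travel": [0,0,0],"roll": 0}])

```text
time_s: 14.15
tcp_pos: [0.4838, 0.1658, 0.1782]
ee_rot: [[0.255, -0.967, -0.003], [-0.967, -0.255, -0.002], [0.001, 0.003, -1.0]]
wrist_force: [0.2, 0.3, -3.4]
gripper_width: 0.474
```

```bash
python3 -c "
from h import *
go(.484,.1677,.041,194.8)"
```

```text
t 14.15 travel cm [-0.2  -0.12 13.72] roll -0.0 fingers 0.474 q [ 37.1  14.  -19.9  -0.  -56.3 -22.3]
```

>>> arm_command(rows=[{"fingers": 0,"travel": [-0.1,-0.1,3],"roll": 0},{"fingers": 0,"travel": [-0.1,-0.1,6.5],"roll": 0},{"fingers": 0,"travel": [-0.1,-0.1,9.5],"roll": 0},{"fingers": 0,"travel": [-0.1,-0.1,11.5],"roll": 0},{"fingers": 0,"travel": [-0.1,-0.1,12.7],"roll": 0},{"fingers": 0,"travel": [-0.1,-0.1,13.3],"roll": 0},{"fingers": 0,"travel": [-0.1,-0.1,13.6],"roll": 0},{"fingers": 0,"travel": [-0.1,-0.1,13.6],"roll": 0}])

```text
time_s: 14.95
tcp_pos: [0.4858, 0.1681, 0.044]
ee_rot: [[0.256, -0.967, 0.001], [-0.967, -0.256, 0.001], [-0.0, -0.001, -1.0]]
wrist_force: [0.3, 0.0, -2.8]
gripper_width: 0.472
```

>>> arm_command(rows=[{"fingers": 0,"travel": [0,0,0.1],"roll": 0},{"fingers": 0,"travel": [0,0,0.15],"roll": 0},{"fingers": 0,"travel": [0,0,0.2],"roll": 0},{"fingers": 0,"travel": [0,0,0.2],"roll": 0}])

```text
time_s: 15.35
tcp_pos: [0.4854, 0.1683, 0.0418]
ee_rot: [[0.256, -0.967, 0.0], [-0.967, -0.256, 0.0], [-0.0, -0.0, -1.0]]
wrist_force: [0.1, -0.6, -2.5]
gripper_width: 0.476
```

>>> arm_command(rows=[{"fingers": 0,"travel": [0,0,0.1],"roll": 0},{"fingers": 0,"travel": [0,0,0.1],"roll": 0},{"fingers": 0,"travel": [0,0,0.15],"roll": 0},{"fingers": 0,"travel": [0,0,0.15],"roll": 0}])

```text
time_s: 15.75
tcp_pos: [0.4856, 0.1683, 0.0409]
ee_rot: [[0.256, -0.967, 0.001], [-0.967, -0.256, 0.0], [0.0, -0.001, -1.0]]
wrist_force: [-1.6, 0.2, 6.0]
gripper_width: 0.475
```

>>> arm_command(rows=[{"fingers": 52,"travel": [0,0,0],"roll": 0},{"fingers": 62,"travel": [0,0,0],"roll": 0},{"fingers": 80,"travel": [0,0,0],"roll": 0},{"fingers": 100,"travel": [0,0,0],"roll": 0},{"fingers": 100,"travel": [0,0,0],"roll": 0},{"fingers": 100,"travel": [0,0,-2],"roll": 0},{"fingers": 100,"travel": [0,0,-6],"roll": 0},{"fingers": 100,"travel": [0,0,-10],"roll": 0},{"fingers": 100,"travel": [0,0,-14],"roll": 0},{"fingers": 100,"travel": [0,0,-16],"roll": 0}])

```text
time_s: 16.75
tcp_pos: [0.4867, 0.1688, 0.204]
ee_rot: [[0.256, -0.967, 0.006], [-0.967, -0.256, 0.003], [-0.002, -0.006, -1.0]]
wrist_force: [-0.5, -1.0, 0.4]
gripper_width: 0.998
```

```bash
python3 -c "
from h import *
go(.4845,-.2744,.2,176.8)
rnd(.484,.1677,.085,.096)
rnd(.484,.1677,.06,.076)"
```

```text
t 16.75 travel cm [42.78 11.58  0.26] roll 18.1 fingers 0.998 q [ 37.2  12.6 -17.6   0.1 -59.4 -22.4]
522 [484.3 169.1] 10.9 0.09333923976509023
1074 [484.6 169.3] 21.0 0.07553892357381248
```

The turret is in place, upright and within 2 mm. Next, the spike.

>>> arm_command(rows=[{"fingers": 100,"travel": [4.5,1.2,0],"roll": 2},{"fingers": 100,"travel": [9,2.4,0],"roll": 4},{"fingers": 100,"travel": [13.5,3.6,0],"roll": 6},{"fingers": 100,"travel": [18,4.8,0],"roll": 8},{"fingers": 100,"travel": [22.5,6,0],"roll": 10},{"fingers": 100,"travel": [27,7.2,0],"roll": 12},{"fingers": 100,"travel": [31.5,8.4,0],"roll": 14},{"fingers": 100,"travel": [36,9.7,0],"roll": 16},{"fingers": 100,"travel": [40,10.8,0],"roll": 17},{"fingers": 100,"travel": [42.7,11.6,0],"roll": 18}])

```text
time_s: 17.85
tcp_pos: [0.4814, -0.2766, 0.1983]
ee_rot: [[-0.058, -0.998, -0.003], [-0.998, 0.058, 0.001], [-0.001, 0.003, -1.0]]
wrist_force: [1.4, 0.9, -1.5]
gripper_width: 1.0
```

>>> arm_command(rows=[{"fingers": 100,"travel": [0,0,0],"roll": 0},{"fingers": 100,"travel": [0,0,0],"roll": 0}])

```text
time_s: 18.05
tcp_pos: [0.4816, -0.2745, 0.1985]
ee_rot: [[-0.057, -0.998, -0.003], [-0.998, 0.057, 0.001], [-0.001, 0.003, -1.0]]
wrist_force: [0.8, -0.8, -0.5]
gripper_width: 0.999
```

Run:
```python
from h import *
rnd(.4845,-.2744,.1,.114)
rnd(.4845,-.2744,.065,.08)
rnd(.480,-.350,.07,.108)
go(.4845,-.2744,.057,176.8)
```

```text
288 [ 484.  -275.2] 8.1 0.11121065513904774
360 [ 484.  -275.2] 20.1 0.07999996233334028
2687 [ 480.8 -350.5] 23.0 0.10466118170171398
t 18.2 travel cm [ 0.11 -0.23 14.26] roll 0.1 fingers 0.998 q [-12.8  16.8 -12.5  -0.  -60.8   9.7]
```

>>> arm_command(rows=[{"fingers": 100,"travel": [0.15,-0.2,4],"roll": 0},{"fingers": 100,"travel": [0.15,-0.2,8],"roll": 0},{"fingers": 100,"travel": [0.15,-0.2,12],"roll": 0},{"fingers": 100,"travel": [0.15,-0.2,13.8],"roll": 0},{"fingers": 100,"travel": [0.15,-0.2,14.2],"roll": 0},{"fingers": 0,"travel": [0.15,-0.2,14.2],"roll": 0},{"fingers": 0,"travel": [0.15,-0.2,14.2],"roll": 0},{"fingers": 0,"travel": [0.15,-0.2,14.2],"roll": 0},{"fingers": 0,"travel": [0.15,-0.2,14.2],"roll": 0},{"fingers": 0,"travel": [0.15,-0.2,14.2],"roll": 0}])

```text
time_s: 19.2
tcp_pos: [0.4848, -0.276, 0.0589]
ee_rot: [[-0.055, -0.998, 0.002], [-0.998, 0.055, -0.0], [0.0, -0.002, -1.0]]
wrist_force: [0.2, -0.1, 0.5]
gripper_width: 0.628
```

>>> arm_command(rows=[{"fingers": 0,"travel": [0,0,0],"roll": 0},{"fingers": 0,"travel": [0,0,0],"roll": 0},{"fingers": 0,"travel": [0,0,0],"roll": 0},{"fingers": 0,"travel": [0,0,0],"roll": 0},{"fingers": 0,"travel": [0,0,0],"roll": 0}])

```text
time_s: 19.7
tcp_pos: [0.4847, -0.276, 0.0583]
ee_rot: [[-0.055, -0.998, 0.001], [-0.998, 0.055, -0.0], [0.0, -0.001, -1.0]]
wrist_force: [-0.2, 0.1, 2.3]
gripper_width: 0.453
```

>>> arm_command(rows=[{"fingers": 0,"travel": [0,0,0],"roll": 0},{"fingers": 0,"travel": [0,0,-1],"roll": 0},{"fingers": 0,"travel": [0,0,-4],"roll": 0},{"fingers": 0,"travel": [0,0,-7],"roll": 0},{"fingers": 0,"travel": [0,0,-10],"roll": 0},{"fingers": 0,"travel": [0,0,-12.5],"roll": 0},{"fingers": 0,"travel": [0,0,-13],"roll": 0},{"fingers": 0,"travel": [0,0,-13],"roll": 0}])

```text
time_s: 20.5
tcp_pos: [0.4841, -0.2757, 0.1883]
ee_rot: [[-0.056, -0.998, 0.001], [-0.998, 0.056, 0.0], [-0.001, -0.001, -1.0]]
wrist_force: [-1.2, 0.5, -1.7]
gripper_width: 0.45
```

```bash
python3 -c "
from h import *
print(sense()['wrist_force'])
go(.4648,.2403,.188,194.8)"
```

```text
[-1.18944814  0.51300741 -1.67749479]
t 20.5 travel cm [-5.141e+01  4.810e+00  5.000e-02] roll -18.0 fingers 0.45 q [-13.   17.6 -13.1  -0.  -59.3   9.8]
```

>>> arm_command(rows=[{"fingers": 0,"travel": [-2,0.2,0],"roll": 0},{"fingers": 0,"travel": [-6,0.6,0],"roll": 0},{"fingers": 0,"travel": [-10.5,1,0],"roll": -2},{"fingers": 0,"travel": [-15,1.4,0],"roll": -4},{"fingers": 0,"travel": [-19.5,1.8,0],"roll": -6},{"fingers": 0,"travel": [-24,2.2,0],"roll": -8},{"fingers": 0,"travel": [-28.5,2.7,0],"roll": -10},{"fingers": 0,"travel": [-33,3.1,0],"roll": -12},{"fingers": 0,"travel": [-37.5,3.5,0],"roll": -14},{"fingers": 0,"travel": [-41,3.8,0],"roll": -16}])

```text
time_s: 21.5
tcp_pos: [0.4675, 0.1373, 0.186]
ee_rot: [[0.224, -0.974, -0.004], [-0.975, -0.224, -0.002], [0.001, 0.004, -1.0]]
wrist_force: [1.2, -0.3, -1.5]
gripper_width: 0.45
```

```bash
python3 -c "
from h import *
go(.4648,.2403,.188,194.8)"
```

```text
t 21.5 travel cm [-10.1   -2.04  -0.22] roll -1.8 fingers 0.45 q [ 35.5  11.2 -22.3  -0.  -56.7 -22.5]
```

>>> arm_command(rows=[{"fingers": 0,"travel": [-4,-0.8,0],"roll": -1},{"fingers": 0,"travel": [-7.5,-1.5,0],"roll": -1.8},{"fingers": 0,"travel": [-9.5,-1.9,0],"roll": -1.8},{"fingers": 0,"travel": [-10.1,-2,0],"roll": -1.8},{"fingers": 0,"travel": [-10.1,-2,0],"roll": -1.8},{"fingers": 0,"travel": [-10.1,-2,0],"roll": -1.8}])

```text
time_s: 22.1
tcp_pos: [0.4656, 0.2373, 0.1869]
ee_rot: [[0.252, -0.968, -0.002], [-0.968, -0.252, -0.002], [0.001, 0.003, -1.0]]
wrist_force: [0.2, -0.6, -2.3]
gripper_width: 0.451
```

```bash
python3 -c "
from h import *
go(.4648,.2403,.0495,194.8)"
```

```text
t 22.1 travel cm [-0.33 -0.03 13.74] roll -0.2 fingers 0.451 q [ 44.8  14.5 -17.7  -0.  -57.9 -30.2]
```

>>> arm_command(rows=[{"fingers": 0,"travel": [-0.2,-0.1,3],"roll": 0},{"fingers": 0,"travel": [-0.2,-0.1,6.5],"roll": 0},{"fingers": 0,"travel": [-0.2,-0.1,9.5],"roll": 0},{"fingers": 0,"travel": [-0.2,-0.1,11.5],"roll": 0},{"fingers": 0,"travel": [-0.2,-0.1,12.7],"roll": 0},{"fingers": 0,"travel": [-0.2,-0.1,13.3],"roll": 0},{"fingers": 0,"travel": [-0.2,-0.1,13.6],"roll": 0},{"fingers": 0,"travel": [-0.2,-0.1,13.6],"roll": 0}])

```text
time_s: 22.9
tcp_pos: [0.4671, 0.2407, 0.0526]
ee_rot: [[0.252, -0.968, 0.001], [-0.968, -0.252, 0.001], [-0.0, -0.001, -1.0]]
wrist_force: [-0.4, -0.2, -1.0]
gripper_width: 0.452
```

>>> arm_command(rows=[{"fingers": 0,"travel": [0,0,0.1],"roll": 0},{"fingers": 0,"travel": [0,0,0.15],"roll": 0},{"fingers": 0,"travel": [0,0,0.2],"roll": 0},{"fingers": 0,"travel": [0,0,0.2],"roll": 0}])

```text
time_s: 23.3
tcp_pos: [0.4668, 0.2408, 0.0503]
ee_rot: [[0.253, -0.968, 0.0], [-0.968, -0.253, 0.0], [-0.0, -0.0, -1.0]]
wrist_force: [-0.2, -0.2, -2.4]
gripper_width: 0.454
```

>>> arm_command(rows=[{"fingers": 0,"travel": [0,0,0.1],"roll": 0},{"fingers": 0,"travel": [0,0,0.1],"roll": 0},{"fingers": 0,"travel": [0,0,0.15],"roll": 0},{"fingers": 0,"travel": [0,0,0.15],"roll": 0}])

```text
time_s: 23.7
tcp_pos: [0.4669, 0.2408, 0.0492]
ee_rot: [[0.253, -0.968, 0.0], [-0.968, -0.253, 0.0], [-0.0, -0.001, -1.0]]
wrist_force: [-1.9, 0.7, 4.7]
gripper_width: 0.452
```

>>> arm_command(rows=[{"fingers": 50,"travel": [0,0,0],"roll": 0},{"fingers": 60,"travel": [0,0,0],"roll": 0},{"fingers": 80,"travel": [0,0,0],"roll": 0},{"fingers": 100,"travel": [0,0,0],"roll": 0},{"fingers": 100,"travel": [0,0,0],"roll": 0},{"fingers": 100,"travel": [0,0,-2],"roll": 0},{"fingers": 100,"travel": [0,0,-6],"roll": 0},{"fingers": 100,"travel": [0,0,-10],"roll": 0},{"fingers": 100,"travel": [0,0,-13],"roll": 0},{"fingers": 100,"travel": [0,0,-15],"roll": 0}])

```text
time_s: 24.7
tcp_pos: [0.4674, 0.2411, 0.2013]
ee_rot: [[0.253, -0.968, 0.003], [-0.968, -0.253, 0.003], [-0.002, -0.004, -1.0]]
wrist_force: [0.4, -0.5, -0.9]
gripper_width: 1.0
```

```bash
python3 -c "
from h import *
go(.4809,-.3503,.2,176.8)
rnd(.4648,.2403,.085,.104)
rnd(.4648,.2403,.055,.075)"
```

```text
t 24.7 travel cm [ 5.757e+01  1.364e+01 -1.000e-02] roll 17.8 fingers 1.0 q [ 45.   13.9 -16.4   0.  -59.5 -30.4]
498 [466.1 241.5] 11.3 0.10249980521493643
549 [466.  241.8] 20.0 0.07499989753675246
```

The spike is in place. Last, the dome.

>>> arm_command(rows=[{"fingers": 100,"travel": [4.5,1.1,0],"roll": 1},{"fingers": 100,"travel": [9,2.1,0],"roll": 2},{"fingers": 100,"travel": [13.5,3.2,0],"roll": 4},{"fingers": 100,"travel": [18,4.3,0],"roll": 6},{"fingers": 100,"travel": [22.5,5.3,0],"roll": 8},{"fingers": 100,"travel": [27,6.4,0],"roll": 10},{"fingers": 100,"travel": [31.5,7.5,0],"roll": 11},{"fingers": 100,"travel": [36,8.5,0],"roll": 12},{"fingers": 100,"travel": [40.5,9.6,0],"roll": 13},{"fingers": 100,"travel": [45,10.7,0],"roll": 14}])

```text
time_s: 25.8
tcp_pos: [0.476, -0.2235, 0.1973]
ee_rot: [[0.01, -1.0, -0.002], [-1.0, -0.01, 0.001], [-0.001, 0.002, -1.0]]
wrist_force: [0.9, 0.1, 0.7]
gripper_width: 1.002
```

```bash
python3 -c "
from h import *
go(.4809,-.3503,.2,176.8)"
```

```text
t 25.8 travel cm [12.68 -0.37 -0.28] roll 3.8 fingers 1.002 q [ -7.5  14.2 -16.5  -0.  -59.4   8.1]
```

>>> arm_command(rows=[{"fingers": 100,"travel": [4.5,-0.1,0],"roll": 1.5},{"fingers": 100,"travel": [9,-0.3,0],"roll": 3},{"fingers": 100,"travel": [12,-0.4,0],"roll": 3.8},{"fingers": 100,"travel": [12.7,-0.4,0],"roll": 3.8},{"fingers": 100,"travel": [12.7,-0.4,0],"roll": 3.8},{"fingers": 100,"travel": [12.7,-0.4,0],"roll": 3.8}])

```text
time_s: 26.4
tcp_pos: [0.4818, -0.3478, 0.1977]
ee_rot: [[-0.055, -0.998, -0.002], [-0.998, 0.055, 0.001], [-0.001, 0.002, -1.0]]
wrist_force: [0.6, -0.5, 0.3]
gripper_width: 0.998
```

Run:
```python
from h import *
rnd(.480,-.350,.07,.108)
go(.4807,-.3505,.052,176.8)
```

```text
2327 [ 480.6 -352. ] 22.7 0.10424796754677493
t 26.45 travel cm [ 0.32  0.1  14.61] roll 0.1 fingers 1.001 q [-20.2  20.6  -7.   -0.  -62.4  17.1]
```

>>> arm_command(rows=[{"fingers": 100,"travel": [0.2,0.1,4],"roll": 0},{"fingers": 100,"travel": [0.2,0.1,8],"roll": 0},{"fingers": 100,"travel": [0.2,0.1,12],"roll": 0},{"fingers": 100,"travel": [0.2,0.1,14.2],"roll": 0},{"fingers": 100,"travel": [0.2,0.1,14.6],"roll": 0},{"fingers": 0,"travel": [0.2,0.1,14.6],"roll": 0},{"fingers": 0,"travel": [0.2,0.1,14.6],"roll": 0},{"fingers": 0,"travel": [0.2,0.1,14.6],"roll": 0},{"fingers": 0,"travel": [0.2,0.1,14.6],"roll": 0},{"fingers": 0,"travel": [0.2,0.1,14.6],"roll": 0}])

```text
time_s: 27.45
tcp_pos: [0.4815, -0.3508, 0.0535]
ee_rot: [[-0.055, -0.998, 0.002], [-0.998, 0.055, -0.001], [0.001, -0.002, -1.0]]
wrist_force: [0.0, 0.4, 0.6]
gripper_width: 0.631
```

>>> arm_command(rows=[{"fingers": 0,"travel": [0,0,0],"roll": 0},{"fingers": 0,"travel": [0,0,0],"roll": 0},{"fingers": 0,"travel": [0,0,0],"roll": 0},{"fingers": 0,"travel": [0,0,0],"roll": 0},{"fingers": 0,"travel": [0,0,0],"roll": 0}])

```text
time_s: 27.95
tcp_pos: [0.4814, -0.3508, 0.053]
ee_rot: [[-0.055, -0.998, 0.001], [-0.998, 0.055, -0.0], [0.0, -0.001, -1.0]]
wrist_force: [-0.7, 1.0, 4.3]
gripper_width: 0.522
```

>>> arm_command(rows=[{"fingers": 0,"travel": [0,0,0],"roll": 0},{"fingers": 0,"travel": [0,0,-1],"roll": 0},{"fingers": 0,"travel": [0,0,-4],"roll": 0},{"fingers": 0,"travel": [0,0,-7],"roll": 0},{"fingers": 0,"travel": [0,0,-10],"roll": 0},{"fingers": 0,"travel": [0,0,-12.5],"roll": 0},{"fingers": 0,"travel": [0,0,-13],"roll": 0},{"fingers": 0,"travel": [0,0,-13],"roll": 0}])

```text
time_s: 28.75
tcp_pos: [0.4809, -0.3504, 0.1825]
ee_rot: [[-0.056, -0.998, 0.001], [-0.998, 0.056, 0.001], [-0.001, -0.0, -1.0]]
wrist_force: [-0.0, -0.8, -2.1]
gripper_width: 0.519
```

```bash
python3 -c "
from h import *
print(sense()['wrist_force'])
go(.4455,.3133,.183,194.8)"
```

```text
[-0.01477018 -0.77343677 -2.06143293]
t 28.75 travel cm [-6.607e+01  7.230e+00 -2.000e-02] roll -18.0 fingers 0.519 q [-20.5  21.4  -8.2  -0.  -60.4  17.3]
```

>>> arm_command(rows=[{"fingers": 0,"travel": [-2,0.2,0],"roll": 0},{"fingers": 0,"travel": [-6,0.7,0],"roll": 0},{"fingers": 0,"travel": [-10.5,1.1,0],"roll": -1},{"fingers": 0,"travel": [-15,1.6,0],"roll": -2},{"fingers": 0,"travel": [-19.5,2.1,0],"roll": -3},{"fingers": 0,"travel": [-24,2.6,0],"roll": -4},{"fingers": 0,"travel": [-28.5,3.1,0],"roll": -5},{"fingers": 0,"travel": [-33,3.6,0],"roll": -6},{"fingers": 0,"travel": [-37,4,0],"roll": -7},{"fingers": 0,"travel": [-40,4.4,0],"roll": -8}])

```text
time_s: 29.75
tcp_pos: [0.4576, 0.0529, 0.1805]
ee_rot: [[0.086, -0.996, -0.004], [-0.996, -0.086, -0.001], [0.001, 0.004, -1.0]]
wrist_force: [0.3, -0.7, -1.7]
gripper_width: 0.518
```

```bash
python3 -c "
from h import *
go(.4455,.3133,.183,194.8)"
```

```text
t 29.75 travel cm [-26.05  -1.03  -0.27] roll -9.9 fingers 0.518 q [ 26.9   9.  -26.1  -0.1 -55.1 -21.9]
```

>>> arm_command(rows=[{"fingers": 0,"travel": [-3,-0.1,0],"roll": -1},{"fingers": 0,"travel": [-7,-0.3,0],"roll": -3},{"fingers": 0,"travel": [-11,-0.4,0],"roll": -5},{"fingers": 0,"travel": [-15,-0.6,0],"roll": -7},{"fingers": 0,"travel": [-19,-0.8,0],"roll": -8},{"fingers": 0,"travel": [-22.5,-0.9,0],"roll": -9},{"fingers": 0,"travel": [-25,-1,0],"roll": -9.8},{"fingers": 0,"travel": [-26,-1,0],"roll": -9.8},{"fingers": 0,"travel": [-26,-1,0],"roll": -9.8},{"fingers": 0,"travel": [-26,-1,0],"roll": -9.8}])

```text
time_s: 30.75
tcp_pos: [0.4467, 0.3098, 0.1813]
ee_rot: [[0.252, -0.968, -0.002], [-0.968, -0.252, -0.002], [0.002, 0.003, -1.0]]
wrist_force: [-0.3, -0.2, -2.1]
gripper_width: 0.518
```

```bash
python3 -c "
from h import *
go(.4455,.3133,.044,194.8)"
```

```text
t 30.75 travel cm [-3.900e-01 -1.000e-02  1.372e+01] roll -0.2 fingers 0.518 q [ 51.8  16.8 -15.3  -0.  -58.  -37.2]
```

>>> arm_command(rows=[{"fingers": 0,"travel": [-0.2,-0.1,3],"roll": 0},{"fingers": 0,"travel": [-0.2,-0.1,6.5],"roll": 0},{"fingers": 0,"travel": [-0.2,-0.1,9.5],"roll": 0},{"fingers": 0,"travel": [-0.2,-0.1,11.5],"roll": 0},{"fingers": 0,"travel": [-0.2,-0.1,12.7],"roll": 0},{"fingers": 0,"travel": [-0.2,-0.1,13.3],"roll": 0},{"fingers": 0,"travel": [-0.2,-0.1,13.6],"roll": 0},{"fingers": 0,"travel": [-0.2,-0.1,13.6],"roll": 0}])

```text
time_s: 31.55
tcp_pos: [0.4483, 0.3134, 0.0471]
ee_rot: [[0.252, -0.968, 0.001], [-0.968, -0.252, 0.001], [-0.001, -0.001, -1.0]]
wrist_force: [-0.3, -0.4, -2.3]
gripper_width: 0.518
```

>>> arm_command(rows=[{"fingers": 0,"travel": [0,0,0.1],"roll": 0},{"fingers": 0,"travel": [0,0,0.15],"roll": 0},{"fingers": 0,"travel": [0,0,0.2],"roll": 0},{"fingers": 0,"travel": [0,0,0.2],"roll": 0}])

```text
time_s: 31.95
tcp_pos: [0.4479, 0.3134, 0.0448]
ee_rot: [[0.253, -0.968, 0.0], [-0.968, -0.253, 0.0], [-0.0, -0.0, -1.0]]
wrist_force: [-0.4, 0.3, -2.4]
gripper_width: 0.521
```

>>> arm_command(rows=[{"fingers": 0,"travel": [0,0,0.1],"roll": 0},{"fingers": 0,"travel": [0,0,0.1],"roll": 0},{"fingers": 0,"travel": [0,0,0.15],"roll": 0},{"fingers": 0,"travel": [0,0,0.15],"roll": 0}])

```text
time_s: 32.35
tcp_pos: [0.448, 0.3135, 0.0439]
ee_rot: [[0.253, -0.967, 0.0], [-0.967, -0.253, 0.0], [-0.0, -0.001, -1.0]]
wrist_force: [-2.3, -0.3, 5.6]
gripper_width: 0.52
```

>>> arm_command(rows=[{"fingers": 56,"travel": [0,0,0],"roll": 0},{"fingers": 66,"travel": [0,0,0],"roll": 0},{"fingers": 80,"travel": [0,0,0],"roll": 0},{"fingers": 100,"travel": [0,0,0],"roll": 0},{"fingers": 100,"travel": [0,0,0],"roll": 0},{"fingers": 100,"travel": [0,0,-2],"roll": 0},{"fingers": 100,"travel": [0,0,-6],"roll": 0},{"fingers": 100,"travel": [0,0,-10],"roll": 0},{"fingers": 100,"travel": [0,0,-14],"roll": 0},{"fingers": 100,"travel": [0,0,-18],"roll": 0}])

```text
time_s: 33.35
tcp_pos: [0.4476, 0.313, 0.2247]
ee_rot: [[0.252, -0.968, -0.0], [-0.968, -0.252, 0.0], [-0.0, 0.0, -1.0]]
wrist_force: [0.9, 0.8, -0.5]
gripper_width: 1.001
```

>>> arm_command(rows=[{"fingers": 100,"travel": [-2,0,0],"roll": 0},{"fingers": 100,"travel": [-5,0,0],"roll": 0},{"fingers": 100,"travel": [-8,0,0],"roll": 0},{"fingers": 100,"travel": [-10,0,0],"roll": 0},{"fingers": 100,"travel": [-10,0,0],"roll": 0}])

```text
time_s: 33.85
tcp_pos: [0.4219, 0.4121, 0.2221]
ee_rot: [[0.255, -0.967, -0.0], [-0.967, -0.255, -0.001], [0.0, 0.001, -1.0]]
wrist_force: [-0.1, -1.1, -0.0]
gripper_width: 1.0
```

Run:
```python
from h import *
im,d=capture("scene");save("s9",cv2.resize(im[120:270,90:460],None,fx=2.1,fy=2.1))
s=sense();im,d=capture("wrist");save("w9",im);W=world("wrist",d,s).reshape(-1,3)
a=np.radians(14.8);l=(W[:,:2]-np.array([.4744,.2040]))@np.array([[np.cos(a),-np.sin(a)],[np.sin(a),np.cos(a)]])*1000
for n,y in(("block",-113),("turret",-37.5),("spike",37.5),("dome",113)):
    k=(abs(l[:,0])<32)&(abs(l[:,1]-y)<32)&(W[:,2]>.058)&(W[:,2]<.12)
    c,r=cv2.minEnclosingCircle(l[k].astype(np.float32));print(n,k.sum(),np.array(c)-[0,y],r,W[k,2].max())
search=[(n,search_frame("wrist",n)[:1]) for n in("bottle","clamp","sander")];print(search)
```

```text
Traceback (most recent call last):
ValueError: zero-size array to reduction operation maximum which has no identity
```

View pics/s9.png

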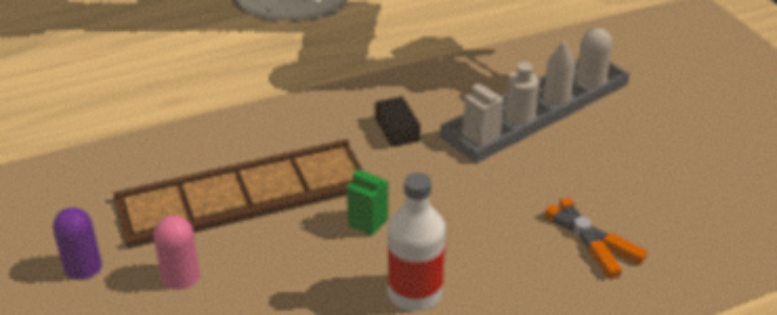

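View pics/w9.png

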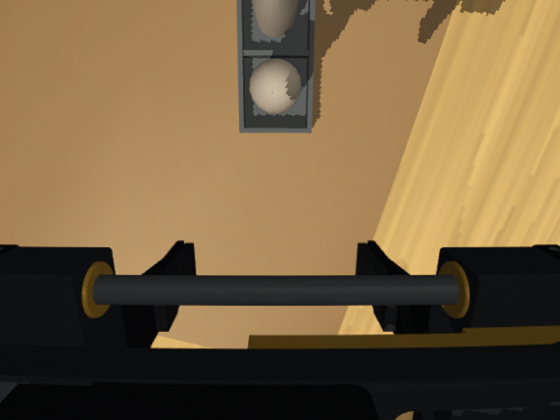

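The views show block, turret, spike and dome standing upright in the tray from right to left. The board is empty and the bystanders look unmoved, so I'm handing in.

```bash
python3 -c "
from h import *
s=sense();print(s['time_s'],np.round(s['joint_velocities'],2));print(finish_job())"
```

```text
33.95 [-1.03 -0.75 -0.57  0.02 -0.01  0.09]
the job is handed in; nothing more can be done
None
```

I moved all four forms from the drying board into the tray in reversed order and handed the job in at about 34 s. From the tray's right end to its left they are block, turret, spike, dome.

- **Setting down:** I lowered each form until the wrist force showed contact (5–7 N), then released it. The arm was clear of everything at hand-in.
- **Last look:** The final scene picture shows all four forms upright in their pockets. The board is empty. The bottle, clamp, sanding block and look-alikes show no visible change, judged from the picture only.
- **Position checks:** After release, the wrist depth measured the turret and the spike within about 2 mm of their pocket centres. The block and dome I judged only from where the gripper let go and from the pictures; both looked centred.
- **One check failed:** My last script, meant to measure all four positions, stopped with an error because the block's end of the tray was outside the wrist camera's view. I did not repeat it. That also skipped the network's check of the bystanders' positions.

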